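# Fit the square nozzle to the clay extruder's bayonet mouth

### The arm

A 6-joint arm with a two-finger parallel gripper is mounted at the origin on the work surface. World frame = base frame: x ahead of the robot, y to its left, z up, the work surface at z = 0. Lengths are in mm, angles in rad, forces in N, time in s.
With the tool pointing down it reaches from about 300 to 775 mm from the base axis. Payload 14.6 kg.
Tool frame: the origin (TCP) lies at the very end of the fingers, on their centre line; the grasp point (between the pads) lies 19 mm behind it; y points along the fingers, z is the direction in which the jaws open and shut, and the axes are right-handed (so a half turn about y gives the same grasp; the last joint's range is limited). The gripper opens to 94 mm and grips with 3 to 60 N. Pads are 16 mm wide; open, the fingers measure 119 mm over their backs; the gripper's body (75 mm by 177 mm) begins 78 mm behind the grasp point.
Start: joints at [-1.276, 0.3, 1.521, -0, 1.321, -0.067], TCP at [194.67, -514.386, 205.446] pointing down, gripper open.
Joint ranges: [-3.03, 3.03], [-0.79, 2.21], [0.23, 2.52], [-1.04, 4.18], [0, 3.07], [-2.55, 2.55]. Speed limits (rad/s): [2.22, 2.22, 2.57, 3.14, 3.14, 3.14].

### API

Orientations are given as [roll, pitch, yaw] about the fixed x, y, z axes, in that order (R = Rz(yaw) Ry(pitch) Rx(roll)).
In Python, from cell import monitor, optics, manip gives the robot as it stands.
- The arm moves only by the shell command python3 -m creep 'ROWS' [FORCE]. ROWS is JSON, a list of rows, each an object of numbers: "tx", "ty", "tz": the shift along the tool's x, y, z scaled (see below); "turn": the turn about the tool's y scaled (see below); "fingers": the finger opening in mm, from 0 to 94. In form: [{"tx": .., "ty": .., "tz": .., "turn": .., "fingers": ..}, ...]. A call has 1 to 20 rows; each row is the pose to reach, as a shift and turn from the pose measured when the call began, along the tool's axes at that moment, turning the shorter way round; what a row does not reach only later rows make up. The controller multiplies each number of a shift by 200 mm and each number of a turn by pi rad. A row lasts 1/10 s, in which the tool goes at most 50 mm and 8.59 degrees, less where a joint would pass 70% of its speed; a pose out of reach is approached as far as the arm can. A call with a number of a shift or a turn outside -1 to 1 is refused whole. A call with a gripper value outside its range is refused whole. The fingers move at their own pace and stop on an object; FORCE is the grip in N (left out, the last holds). Time passes only in rows, so rows that repeat a pose let the fingers close. It gives the time, the measured TCP pose, the force and the opening at its end, in the units of the state.
- monitor.read_state(): the state, without advancing time (a new reading comes with each control period).
- optics.camera(name): name is "side" or "top"; returns a dict with "frame" (420x560x3 uint8, red, green, blue), "range_z" (420x560 float32, mm along the optical axis (not along the pixel's ray), 0 where there is no reading), "fx", "fy", "cx", "cy" (pixels), "distortion" ([k1, k2, p1, p2, k3] as OpenCV has them; the pictures are not rectified), "R" (3x3) and "t" (3): a world point X has camera coordinates R X + t. Camera axes: x right, y down, z forward; pixel columns grow to the right and rows downward; lengths in mm; the calibration is good to about 2 mm. A picture is of the moment at which its call begins.
- manip.sign_off(): hands the job in, once; it reports no verdict.
The state is a dict: "clock": time; "joints": joint angles; "qd": joint speeds; "effort": joint torques, N m; "eef_pos": TCP position; "eef_rot": TCP orientation; "wrist_force": force on the tool from outside, world axes, zero at the start; "moment": the same for the moment, N m; "finger_gap": finger opening in mm.
Only numpy, scipy, OpenCV 4.12 (cv2) and the standard library are available. Lean on these libraries where they do the work, as an engineer would, in place of code of your own. Each camera call takes 0.05 s, during which the arm holds its last target.

### The job

Fit the brass nozzle with the square opening to the tilted mouth of the clay extruder: set its two lugs in the slots, push it in against the spring, turn it clockwise about a quarter turn under the ledge until it stops, and let it spring back so that it is locked home, then let go of it. Leave the round aluminium nozzle, the jar and the brush where they are.

Things in the scene. Friction and masses are not known exactly. Their poses are not given: they have to be found in the camera images.
- square_nozzle: The nozzle to fit: brass, about 0.22 kg, 58 mm tall, loose, upright on the board. Origin: centre of its underside; z up its axis. Upwards: plug 48 mm in diameter to z 18 mm; round flange 74 mm across, z 18 to 24; nose z 24 to 58, 42 mm long in x, 38 mm across its flats (facing +y and -y), with an 18 mm square opening. Half a turn about z makes no difference.
- nozzle_grip (a point): On the nozzle's axis at z = 42 mm, midway between the flats of the nose: the place to grip it, closing along the nozzle's y, fingertips just above the flange's top (z = 24 mm).
- nozzle_lug (a point): Outer end of one of the nozzle's two steel bayonet lugs, at (33, 0, 3) mm; the other is at (-33, 0, 3). Each is 12 mm wide and 6 mm high (z 0 to 6 mm), chamfered below, at the plug's foot. Red lines on top of the flange lie over the lugs.
- collar: Bayonet mouth of the extruder: fixed steel ring 92 mm across, bore 52 mm, 250 mm above the table. Origin: centre of its outer face; z points out along the barrel's axis, 32 degrees off vertical; x and -x point to the locked position. There the nozzle's underside rests at z = -10 mm, its flange 8 mm off the face, its x along the collar's x. Pushed fully in, the flange meets the face at z = -18 mm.
- slot_mark (a point): Yellow bar on the collar's face, 41 mm from its axis, at the middle of one of two lug slots; the other is opposite. Slots lie at +75 degrees about the collar's z from x and -x, are 40 degrees wide and reach 35 mm from the axis. From a slot the lug turns 75 degrees clockwise (seen looking into the mouth) under a ledge 8 mm thick: the nozzle's underside must then be 14 mm or more below the face.
- lock_mark (a point): Red dot on the collar's face, 41 mm from its axis along x, at the locked position; another is opposite. Below it the ledge has a recess 4 mm high, open downward, into which the spring lifts the lug. A solid stop ends the turn about 4 degrees beyond; another blocks turning the other way from the slot. A nozzle not turned is lifted out by the spring.
- seat (a joint): Grey sprung seal seat in the mouth, pressed in along the barrel's axis by the nozzle's plug. 0: free, its face 5 mm below the collar's face; grows as pushed in, at most 0.015 m. It pushes back with about 4 N when first touched, 7 N at the locked position (0.005) and 11 N at 0.013, where the flange meets the collar.
- extruder: Fixed stand of the extruder. Origin on the table straight below the collar's origin; the mouth leans toward this frame's -x. Grey base plate 12 mm thick, x -50 to 160 mm, y +-80 mm; blue fork with black knobs at x about 56 mm, 190 mm high, 172 mm wide overall. Barrel 76 mm thick, 194 mm long, its gauge at the low end.
- round_nozzle: Bystander: aluminium nozzle with a round nose and round opening, of the same height and flange, loose on the same board, at least 100 mm between centres. Origin: centre of its underside.
- ware_board: Wooden board 200 x 230 mm (x, y), 12 mm thick, fixed on the table; both nozzles stand on it. Origin: centre of its underside.
- jar: Bystander: closed jar of brown slip with a yellow lid, 70 mm in diameter, 78 mm tall, loose. Origin: centre of its underside.
- brush: Bystander: red-handled brush, 190 mm long, lying loose on the table between board and extruder, along its own x.

How it is judged (in metres and radians):
On the way:
1. the square nozzle is pushed into the mouth against the spring, deep enough for its lugs to pass under the ledge (value of joint seat above 0.0075 m and z of square_nozzle in the frame of collar below -0.0115 m and distance between square_nozzle and collar below 0.022 m), for 0.05 s.
At the end, for the whole second after the job is handed in: The square nozzle is locked in the mouth and let go: lug line within 0.17 rad of the collar's x, axes within 0.1 rad, underside 8 to 12.5 mm below the face and within 13.5 mm of its centre, still. Round nozzle and jar upright, moved under 20 mm; brush under 30 mm (angle between the x axis of square_nozzle and the x axis of collar, either way round below 0.17 rad and angle between the z axis of square_nozzle and the z axis of collar, either way round below 0.1 rad and z of square_nozzle in the frame of collar between -0.0125 and -0.008 m and distance between square_nozzle and collar below 0.0135 m and linear speed of square_nozzle below 0.02 m/s and distance of each of round_nozzle, jar from where it was at the start of the episode below 0.02 m and angle between each of round_nozzle, jar's own z axis and vertical below 0.3 rad and distance of brush from where it was at the start of the episode below 0.03 m); the robot touches nothing.
It fails at once if the round nozzle is knocked over or pushed away (distance of round_nozzle from where it was at the start of the episode above 0.03 m or angle between round_nozzle's own z axis and vertical above 0.5 rad).
It fails at once if the jar is knocked over or pushed away (distance of jar from where it was at the start of the episode above 0.03 m or angle between jar's own z axis and vertical above 0.5 rad).
It also fails if it takes over 54 s, if anything falls off the work surface, if the arm or the gripper's body presses on something with over 40 N, if the wrist force passes 120 N, or if a joint passes its speed limit or range.

## Working session

There is one attempt and no reset: what is moved stays moved. The work goes in short steps, Python scripts to look and compute and a shell command to move; the robot and the scene stay as the last step left them, time stands still between calls to the robot, and variables do not carry over. Pictures are saved under pics/ and viewed, and the job is handed in when it is done.

```bash
ls -la; mkdir -p pics; python3 - <<'E'
from cell import monitor, optics, manip
import cv2,numpy as np
print(monitor.read_state())
for n in("side","top"):
    c=optics.camera(n); cv2.imwrite(f"pics/{n}0.png",c["frame"][:,:,::-1]); np.savez(f"{n}0.npz",**c)
    print(n,{k:np.round(c[k],4).tolist() for k in c if k not in("frame","range_z")})
E
```

```text
total 12
drwxr-xr-x  3 agent agent 4096 Dec  7 03:10 .
drwxr-xr-x 23 root  root  4096 Dec  7 03:10 ..
drwxr-xr-x  2 agent agent 4096 Dec  7 03:10 pics
{'clock': 0.0, 'joints': array([-1.27562265e+00,  3.00477623e-01,  1.52163032e+00,  1.63773494e-06,
        1.32071884e+00, -6.66300523e-02]), 'qd': array([ 0.00040801,  0.00150515,  0.00216755, -0.00077323,  0.00050345,
       -0.00030554]), 'effort': array([-2.76929022e-03, -5.31802976e+01, -3.52739382e+01,  7.07623176e-02,
        2.43918254e-02, -8.99471388e-05]), 'eef_pos': array([ 194.57690054, -514.12251827,  204.86193551]), 'eef_rot': array([-1.57202761e+00,  8.37517216e-05, -2.77978938e+00]), 'wrist_force': array([-0.6355278 ,  0.63409217, -0.09306386]), 'moment': array([0.02488601, 0.01244094, 0.00555936]), 'finger_gap': 93.79891549669048}
side {'fx': 479.8673, 'fy': 479.8673, 'cx': 283.472, 'cy': 212.2462, 'distortion': [-0.1079, 0.0, 0.0, 0.0, 0.0], 'R': [[-0.8631, -0.5049, 0.0115], [-0.3632, 0.6046, -0.7089], [0.351, -0.616, -0.7052]], 't': [524.1466, 304.3807, 1080.6866]}
top {'fx': 452.4214, 'fy': 452.4214, 'cx': 279.3586, 'cy': 206.5923, 'distortion': [-0.0899, 0.0, 0.0, 0.0, 0.0], 'R': [[0.0262, -0.9996, -0.0101], [-0.997, -0.0254, -0.0737], [0.0734, 0.012, -0.9972]], 't': [27.3848, 601.0764, 1062.5169]}
```

View pics/side0.png

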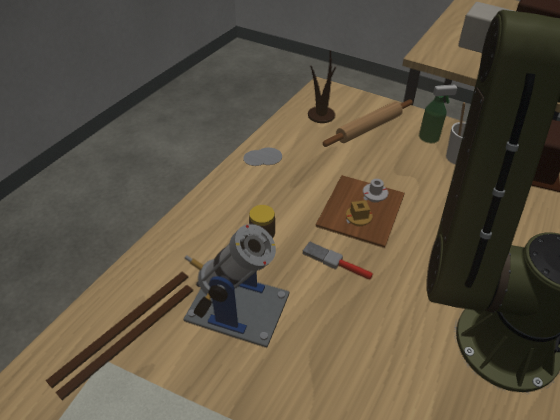

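View pics/top0.png

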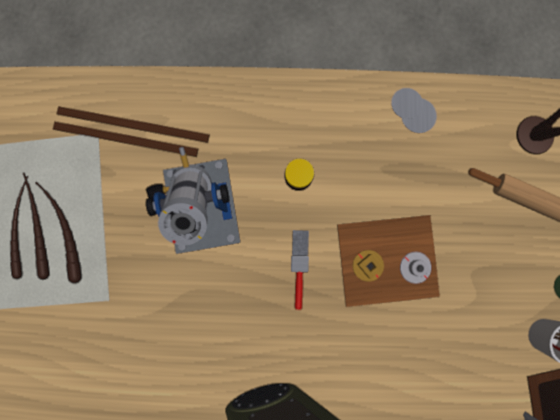

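The top view shows the square nozzle at about (368,265), the round nozzle at (416,267), the collar at (183,223), the jar at (299,174) and the brush at (299,270). I'll enlarge the parts I need.

```bash
python3 - <<'E'
import cv2,numpy as np
t=cv2.imread("pics/top0.png");s=cv2.imread("pics/side0.png")
a=cv2.resize(t[180:265,130:240],None,fx=5,fy=5,interpolation=cv2.INTER_CUBIC)[:, :400*2]
cv2.imwrite("pics/a.png",a)
b=cv2.resize(t[235:300,335:445],None,fx=5,fy=5,interpolation=cv2.INTER_CUBIC)
cv2.imwrite("pics/b.png",b)
c=cv2.resize(s[215:285,210:290],None,fx=7,fy=7,interpolation=cv2.INTER_CUBIC)
cv2.imwrite("pics/c.png",c)
d=cv2.resize(s[170:235,330:400],None,fx=7,fy=7,interpolation=cv2.INTER_CUBIC)
cv2.imwrite("pics/d.png",d)
E
```

```text
(no output)
```

View pics/a.png

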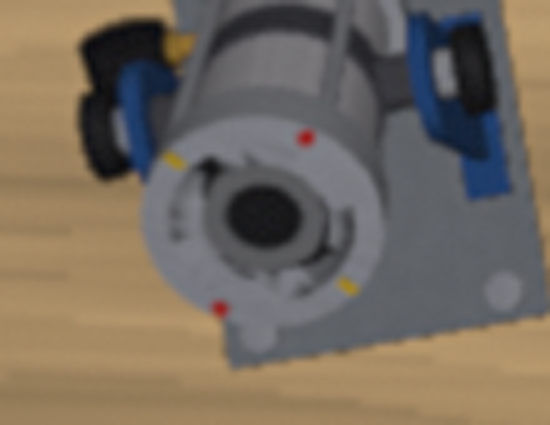

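View pics/b.png

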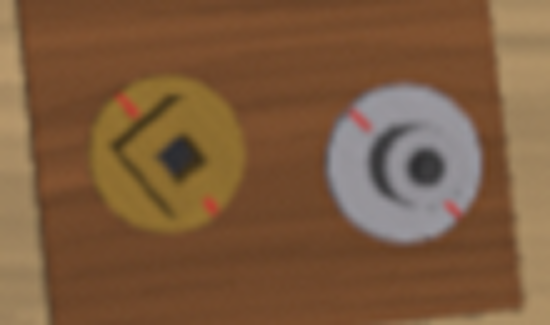

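View pics/c.png

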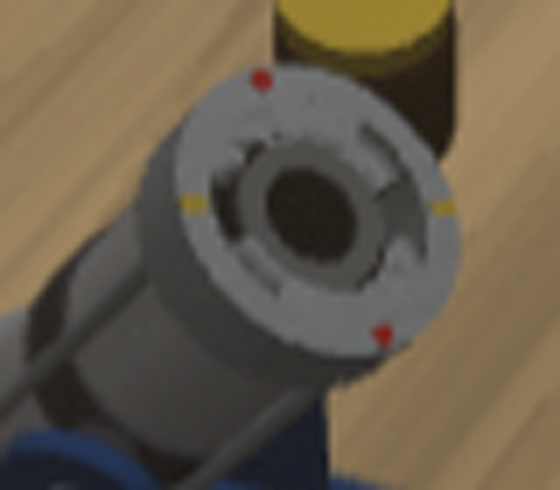

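View pics/d.png

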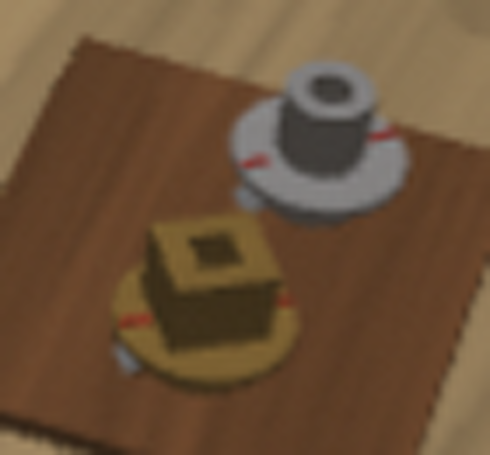

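The crops show both red dots and both yellow bars on the collar in both views, and the red lines on the nozzle's flange. Next I'll extract them with masks and triangulate.

```bash
cat > h.py <<'E'
import cv2,numpy as np
def load(n): return dict(np.load(n))
def ray(c,uv):
    K=np.array([[c["fx"],0,c["cx"]],[0,c["fy"],c["cy"]],[0,0,1.]])
    p=cv2.undistortPoints(np.array([[uv]],float),K,np.array(c["distortion"],float))[0,0]
    d=c["R"].T@np.array([p[0],p[1],1.]); o=-c["R"].T@c["t"]
    return o,d
def plane(c,uv,z):
    o,d=ray(c,uv); return o+d*(z-o[2])/d[2]
def tri(c1,u1,c2,u2):
    o1,d1=ray(c1,u1);o2,d2=ray(c2,u2)
    d1=d1/np.linalg.norm(d1);d2=d2/np.linalg.norm(d2)
    s=np.linalg.lstsq(np.stack([d1,-d2],1),o2-o1,rcond=None)[0]
    a=o1+s[0]*d1;b=o2+s[1]*d2
    return (a+b)/2,np.linalg.norm(a-b)
def blobs(c,box,kind,minA=2):
    x0,y0,x1,y1=box; f=c["frame"][y0:y1,x0:x1].astype(float)
    r,g,b=f[...,0],f[...,1],f[...,2]
    if kind=="red": w=np.clip(r-np.maximum(g,b)*1.0-40,0,None); 
    if kind=="yellow": w=np.clip(np.minimum(r,g)-b-45,0,None)
    m=(w>10).astype(np.uint8)
    n,l=cv2.connectedComponents(m,connectivity=8); out=[]
    Y,X=np.mgrid[y0:y1,x0:x1]
    for i in range(1,n):
        k=l==i
        if k.sum()<minA: continue
        ww=w*k; out.append(((X*ww).sum()/ww.sum(),(Y*ww).sum()/ww.sum(),int(k.sum())))
    return out
E
python3 - <<'E'
from h import *
t=load("top0.npz");s=load("side0.npz")
for n,c,B in(("top",t,{"col":(155,195,212,250),"sq":(350,245,387,285),"rd":(395,245,440,290)}),("side",s,{"col":(230,220,280,272),"sq":(342,198,376,228),"rd":(360,175,392,203)})):
    for k in B:
        for kk in("red","yellow"):
            if kk=="yellow" and k!="col": continue
            print(n,k,kk,np.round(blobs(c,B[k],kk),2).tolist())
E
```

```text
top col red [[190.83, 207.1, 9.0], [173.58, 241.4, 9.0]]
top col yellow [[164.22, 211.69, 5.0], [199.1, 236.8, 6.0]]
top sq red [[360.12, 255.67, 18.0], [376.69, 275.73, 14.0]]
top rd red [[406.51, 258.5, 10.0], [425.28, 276.66, 7.0]]
side col red [[246.86, 225.85, 6.0], [264.32, 262.37, 5.0]]
side col yellow [[261.21, 220.39, 26.0], [237.04, 243.46, 6.0], [272.99, 244.0, 3.0]]
side sq red [[370.0, 212.63, 2.0], [348.94, 215.27, 8.0]]
side rd red [[383.89, 189.0, 3.0], [365.3, 193.0, 2.0]]
```

```bash
python3 - <<'E'
from h import *
np.set_printoptions(precision=2,suppress=True)
t=load("top0.npz");s=load("side0.npz")
for nm,T,S in(("red",[(190.83,207.1),(173.58,241.4)],[(246.86,225.85),(264.32,262.37)]),("yel",[(164.22,211.69),(199.1,236.8)],[(237.04,243.46),(272.99,244)])):
    for a in T:
        for b in S: print(nm,a,b,*tri(t,a,s,b))
for c,T in((t,[(360.12,255.67),(376.69,275.73)]),(s,[(348.94,215.27),(370,212.63)])):
    print("sq",[plane(c,a,36) for a in T])
for c,T in((t,[(406.51,258.5),(425.28,276.66)]),(s,[(365.3,193),(383.9,189)])):
    print("rd",[plane(c,a,36) for a in T])
print("jar",plane(t,(299.5,173),78))
# depth around
print("cam o",-t["R"].T@t["t"],-s["R"].T@s["t"])
E
```

```text
red (190.83, 207.1) (246.86, 225.85) [576.8  204.51 269.63] 0.028917157733080626
red (190.83, 207.1) (264.32, 262.37) [560.2  212.95 180.49] 49.12630066355799
red (173.58, 241.4) (246.86, 225.85) [530.69 233.18 317.56] 41.45340596099955
red (173.58, 241.4) (264.32, 262.37) [512.01 242.87 234.75] 0.16573034559325434
yel (164.22, 211.69) (237.04, 243.46) [566.93 254.15 270.01] 0.016846624772003015
yel (164.22, 211.69) (272.99, 244) [534.48 237.05 282.1 ] 68.52551637485001
yel (199.1, 236.8) (237.04, 243.46) [553.19 213.08 234.84] 72.95285785372421
yel (199.1, 236.8) (272.99, 244) [522.17 193.33 235.36] 0.11218321706557026
sq [array([ 488.22, -150.32,   36.  ]), array([ 442.08, -190.26,   36.  ])]
sq [array([ 488.52, -153.98,   36.  ]), array([ 442.31, -193.77,   36.  ])]
rd [array([ 483.98, -260.55,   36.  ]), array([ 442.14, -305.97,   36.  ])]
rd [array([ 485.9 , -261.67,   36.  ]), array([ 445.67, -306.28,   36.  ])]
jar [674.27  -1.78  78.  ]
cam o [ 520.5    29.91 1104.16] [183.6  746.31 971.89]
```

The collar checks out: its marks are about 83 mm apart (82 expected), and its centre is near (544, 224, 252). The moves listed contain no tilt, though, and the mouth leans 32°, so I'll see what the command says about itself.

The geometry holds: tilt is 31.9° (32 expected) and slot to lock is 75.1° (75 expected). No row can tilt the tool directly. However, a pose beyond reach is only approached "as far as the arm can", and each call starts from the measured pose. The required tilt is outward, so pressing at the reach limit may tip the tool that way. I'll pick the nozzle first, using a helper that converts world goals into row numbers.

```bash
cat > go.py <<'E'
import sys,numpy as np
from scipy.spatial.transform import Rotation as Ro
from cell import monitor
np.set_printoptions(precision=3,suppress=True)
def Rm(s): return Ro.from_euler('xyz',s["eef_rot"]).as_matrix()
def show(s=None):
    s=s or monitor.read_state(); R=Rm(s)
    y=R[:,1]
    print("t",round(float(s["clock"]),2),"pos",s["eef_pos"],"rpy",np.degrees(s["eef_rot"]),"gap",round(float(s["finger_gap"]),2))
    print("tooly",y,"tilt",np.degrees(np.arccos(-y[2])),"az",np.degrees(np.arctan2(y[1],y[0])),"F",s["wrist_force"],"M",s["moment"]); print("q",s["joints"],"Ftool",R.T@s["wrist_force"])
def to(p,xdir=None):
    s=monitor.read_state();R=Rm(s)
    d=R.T@(np.array(p,float)-s["eef_pos"])
    print("delta/200",d/200)
    if xdir is not None:
        v=R.T@np.array(xdir,float); print("turn/pi",np.arctan2(-v[2],v[0])/np.pi) # rot about y: x->(c,0,-s)
if __name__=="__main__": show()
E
python3 - <<'E'
from go import *
from h import *
t=load("top0.npz");s=load("side0.npz")
for c,P in((t,[(190.83,207.1),(173.58,241.4),(164.22,211.69),(199.1,236.8)]),(s,[(246.86,225.85),(264.32,262.37),(237.04,243.46),(272.99,244)])):
    print("col@250",plane(c,np.mean(P[:2],0),250),plane(c,np.mean(P[2:],0),250))
show()
a=np.radians(-139.1)
to([465.2,-172,120],[np.cos(a),np.sin(a),0]); 
E
```

```text
col@250 [545.062 223.852 250.   ] [545.043 224.899 250.   ]
col@250 [545.074 222.446 250.   ] [546.607 222.186 250.   ]
t 0.1 pos [ 194.603 -514.172  204.952] rpy [ -90.059    0.003 -159.27 ] gap 94.33
tooly [-0.     0.001 -1.   ] tilt 0.05930859292056516 az 107.73362714666229 F [ 0.448 -0.081  0.49 ] M [ 0.014  0.035 -0.036]
q [-1.276  0.3    1.522 -0.     1.321 -0.067] Ftool [-0.391 -0.49   0.234]
delta/200 [-1.871  0.426 -1.121]
turn/pi -0.11205782786551571
```

```bash
python3 -m creep '[{"tx":-0.94,"tz":-0.56,"ty":0.1,"turn":-0.112,"fingers":72},{"tx":-0.94,"tz":-0.56,"ty":0.1,"turn":-0.112,"fingers":72},{"tx":-0.94,"tz":-0.56,"ty":0.1,"turn":-0.112,"fingers":72},{"tx":-0.94,"tz":-0.56,"ty":0.1,"turn":-0.112,"fingers":72},{"tx":-0.94,"tz":-0.56,"ty":0.1,"turn":-0.112,"fingers":72}]' 30
python3 - <<'E'
from go import *
show()
a=np.radians(-139.1)
to([465.2,-172,120],[np.cos(a),np.sin(a),0])
E
```

```text
clock: 0.6
eef_pos: [332.3, -339.9, 184.6]
eef_rot: [-1.573, 0.001, -2.425]
wrist_force: [-0.2, -0.2, -0.3]
finger_gap: 72.1
t 0.6 pos [ 332.325 -339.88   184.627] rpy [ -90.105    0.048 -138.966] gap 72.12
tooly [-0.001  0.002 -1.   ] tilt 0.11514321837901056 az 106.54299959345079 F [-0.178 -0.22  -0.342] M [-0.032 -0.05  -0.04 ]
q [-0.874  0.154  1.751  0.001  1.239 -0.02 ] Ftool [0.28  0.341 0.05 ]
delta/200 [-1.052  0.324 -0.196]
turn/pi 0.0007467251227455522
```

```bash
python3 -m creep '[{"tx":-1,"tz":-0.19,"ty":0.3,"turn":0,"fingers":72},{"tx":-1,"tz":-0.19,"ty":0.3,"turn":0,"fingers":72},{"tx":-1,"tz":-0.19,"ty":0.3,"turn":0,"fingers":72},{"tx":-1,"tz":-0.19,"ty":0.3,"turn":0,"fingers":72},{"tx":-1,"tz":-0.19,"ty":0.3,"turn":0,"fingers":72},{"tx":-1,"tz":-0.19,"ty":0.3,"turn":0,"fingers":72}]' 30
python3 - <<'E'
from go import *
show()
a=np.radians(-139.1)
to([465.2,-172,38.5],[np.cos(a),np.sin(a),0])
E
```

```text
clock: 1.2
eef_pos: [458.6, -178.4, 124.0]
eef_rot: [-1.574, 0.0, -2.423]
wrist_force: [-0.4, -0.7, -0.3]
finger_gap: 72.2
t 1.2 pos [ 458.57  -178.378  124.037] rpy [ -90.192    0.009 -138.799] gap 72.22
tooly [-0.002  0.003 -1.   ] tilt 0.19242899649484743 az 128.39634729142338 F [-0.402 -0.652 -0.286] M [ 0.003 -0.017 -0.011]
q [-0.446  0.261  1.773  0.002  1.111  0.405] Ftool [0.732 0.285 0.227]
delta/200 [-0.046  0.428 -0.001]
turn/pi 0.0016710061580079436
```

```bash
python3 -m creep '[{"tx":-0.046,"tz":0,"ty":0.2,"turn":0,"fingers":72},{"tx":-0.046,"tz":0,"ty":0.35,"turn":0,"fingers":72},{"tx":-0.046,"tz":0,"ty":0.428,"turn":0,"fingers":72},{"tx":-0.046,"tz":0,"ty":0.428,"turn":0,"fingers":72}]' 30
python3 - <<'E'
from go import *
from cell import optics
import cv2
show()
to([465.2,-172,38.5])
for n in("side","top"):
    c=optics.camera(n);f=c["frame"][:,:,::-1]
    f=f[130:250,300:440] if n=="side" else f[220:320,320:460]
    cv2.imwrite(f"pics/{n}1.png",cv2.resize(f,None,fx=4,fy=4,interpolation=cv2.INTER_CUBIC))
E
```

```text
clock: 1.6
eef_pos: [463.8, -172.9, 37.1]
eef_rot: [-1.577, -0.001, -2.424]
wrist_force: [-0.4, 0.1, -0.2]
finger_gap: 71.8
t 1.6 pos [ 463.757 -172.944   37.071] rpy [ -90.358   -0.075 -138.875] gap 71.84
tooly [-0.005  0.004 -1.   ] tilt 0.36553806705070885 az 142.91027376720322 F [-0.35   0.118 -0.154] M [-0.081 -0.112 -0.044]
q [-0.432  0.399  1.825  0.002  0.924  0.42 ] Ftool [ 0.186  0.156 -0.318]
delta/200 [-0.009 -0.007  0.001]
```

View pics/side1.png

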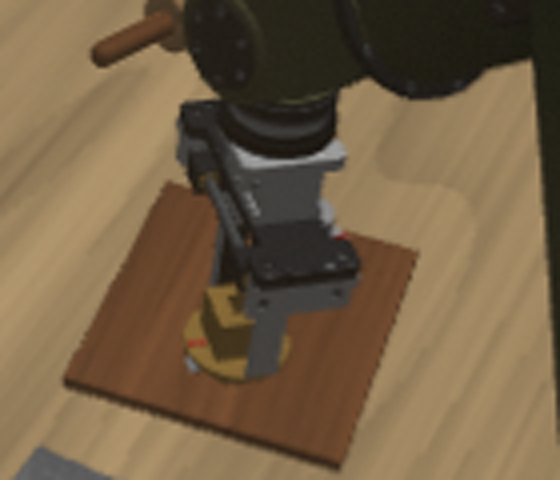

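View pics/top1.png

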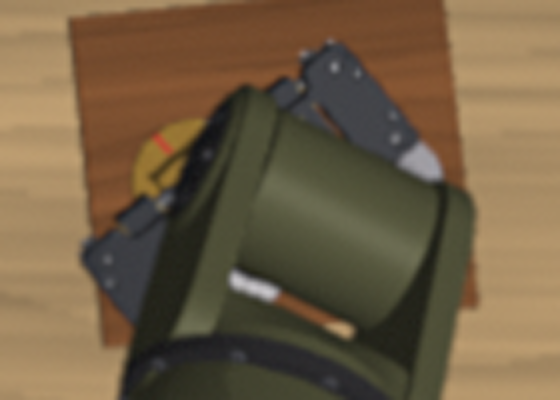

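The jaws straddle the nose, one finger on each flat, with one red line visible at about (197,343) in the side crop. Closing now.

```bash
python3 -m creep '[{"tx":-0.005,"ty":-0.008,"tz":0,"turn":0,"fingers":60},{"tx":-0.005,"ty":-0.008,"tz":0,"turn":0,"fingers":45},{"tx":-0.005,"ty":-0.008,"tz":0,"turn":0,"fingers":30},{"tx":-0.005,"ty":-0.008,"tz":0,"turn":0,"fingers":20},{"tx":-0.005,"ty":-0.008,"tz":0,"turn":0,"fingers":20},{"tx":-0.005,"ty":-0.008,"tz":0,"turn":0,"fingers":20}]' 45
python3 go.py
```

```text
clock: 2.3
eef_pos: [466.0, -172.5, 41.1]
eef_rot: [-1.573, 0.0, -2.424]
wrist_force: [-1.2, 1.4, 5.2]
finger_gap: 37.6
t 2.3 pos [ 466.038 -172.533   41.105] rpy [ -90.144    0.024 -138.857] gap 37.55
tooly [-0.001  0.002 -1.   ] tilt 0.14602814682594703 az 121.78555627205817 F [-1.17   1.441  5.202] M [ 0.097  0.269 -0.003]
q [-0.429  0.394  1.821  0.002  0.929  0.423] Ftool [-0.069 -5.198 -1.868]
```

```bash
python3 -m creep '[{"ty":-0.1},{"ty":-0.35},{"ty":-0.6},{"ty":-0.85},{"ty":-1,"turn":-0.04},{"ty":-1,"turn":-0.08},{"ty":-1,"turn":-0.12}]' 45
python3 - <<'E'
from go import *
show()
a=np.radians(48.7)
to([600,119,400],[np.cos(a),np.sin(a),0])
E
```

```text
t 2.3 pos [ 466.038 -172.533   41.105] rpy [ -90.144    0.024 -138.857] gap 37.55
tooly [-0.001  0.002 -1.   ] tilt 0.14602814682594703 az 121.78555627205817 F [-1.17   1.441  5.202] M [ 0.097  0.269 -0.003]
q [-0.429  0.394  1.821  0.002  0.929  0.423] Ftool [-0.069 -5.198 -1.868]
delta/200 [-1.464 -1.792 -0.662]
turn/pi 0.9580191156685481$[0]: bad value
```

```bash
python3 -m creep '[{"tx":0,"ty":-0.1,"tz":0,"turn":0,"fingers":20},{"tx":0,"ty":-0.35,"tz":0,"turn":0,"fingers":20},{"tx":0,"ty":-0.6,"tz":0,"turn":0,"fingers":20},{"tx":-0.1,"ty":-0.85,"tz":0,"turn":-0.04,"fingers":20},{"tx":-0.3,"ty":-1,"tz":-0.1,"turn":-0.08,"fingers":20},{"tx":-0.5,"ty":-1,"tz":-0.2,"turn":-0.12,"fingers":20},{"tx":-0.7,"ty":-1,"tz":-0.3,"turn":-0.16,"fingers":20},{"tx":-0.9,"ty":-1,"tz":-0.4,"turn":-0.2,"fingers":20}]' 45
python3 - <<'E'
from go import *
show()
a=np.radians(48.7)
to([600,119,400],[np.cos(a),np.sin(a),0])
E
```

```text
clock: 3.1
eef_pos: [549.6, 7.6, 241.4]
eef_rot: [-1.572, 0.002, -1.79]
wrist_force: [0.7, -0.1, -1.9]
finger_gap: 37.5
t 3.1 pos [549.585   7.557 241.389] rpy [ -90.097    0.103 -102.561] gap 37.54
tooly [-0.001  0.002 -1.   ] tilt 0.14104068118021731 az 120.74494461562941 F [ 0.682 -0.108 -1.924] M [-0.072 -0.091  0.015]
q [-0.054  0.275  1.47   0.002  1.399  0.165] Ftool [-0.04   1.923  0.692]
delta/200 [-0.6   -0.792  0.124]
turn/pi -0.8403379750376405
```

```bash
python3 -m creep '[{"tx":-0.15,"ty":-0.2,"tz":0.03,"turn":-0.045,"fingers":20},{"tx":-0.3,"ty":-0.4,"tz":0.06,"turn":-0.09,"fingers":20},{"tx":-0.45,"ty":-0.6,"tz":0.09,"turn":-0.135,"fingers":20},{"tx":-0.6,"ty":-0.79,"tz":0.12,"turn":-0.18,"fingers":20},{"tx":-0.6,"ty":-0.79,"tz":0.12,"turn":-0.84,"fingers":20},{"tx":-0.6,"ty":-0.79,"tz":0.12,"turn":-0.84,"fingers":20},{"tx":-0.6,"ty":-0.79,"tz":0.12,"turn":-0.84,"fingers":20},{"tx":-0.6,"ty":-0.79,"tz":0.12,"turn":-0.84,"fingers":20},{"tx":-0.6,"ty":-0.79,"tz":0.12,"turn":-0.84,"fingers":20},{"tx":-0.6,"ty":-0.79,"tz":0.12,"turn":-0.84,"fingers":20},{"tx":-0.6,"ty":-0.79,"tz":0.12,"turn":-0.84,"fingers":20},{"tx":-0.6,"ty":-0.79,"tz":0.12,"turn":-0.84,"fingers":20},{"tx":-0.6,"ty":-0.79,"tz":0.12,"turn":-0.84,"fingers":20},{"tx":-0.6,"ty":-0.79,"tz":0.12,"turn":-0.84,"fingers":20},{"tx":-0.6,"ty":-0.79,"tz":0.12,"turn":-0.84,"fingers":20},{"tx":-0.6,"ty":-0.79,"tz":0.12,"turn":-0.84,"fingers":20},{"tx":-0.6,"ty":-0.79,"tz":0.12,"turn":-0.84,"fingers":20},{"tx":-0.6,"ty":-0.79,"tz":0.12,"turn":-0.84,"fingers":20}]' 45
python3 - <<'E'
from go import *
show()
to([760,150,400])
to([760,150,200])
E
```

```text
clock: 4.9
eef_pos: [599.3, 119.2, 399.0]
eef_rot: [-1.568, 0.0, 0.855]
wrist_force: [-0.3, 0.9, -1.4]
finger_gap: 38.1
t 4.9 pos [599.298 119.176 398.999] rpy [-89.828   0.     48.992] gap 38.09
tooly [-0.002  0.002 -1.   ] tilt 0.17188824897400168 az 139.09080069402236 F [-0.254  0.936 -1.379] M [ 0.156 -0.131  0.053]
q [ 0.135  0.399  0.952  0.002  1.792 -2.29 ] Ftool [0.54  1.381 0.802]
delta/200 [ 0.644 -0.007 -0.505]
delta/200 [ 0.644  0.993 -0.508]
```

```bash
python3 -m creep '[{"tx":0.2,"ty":0,"tz":-0.15,"turn":0,"fingers":20},{"tx":0.4,"ty":0,"tz":-0.3,"turn":0,"fingers":20},{"tx":0.6,"ty":0,"tz":-0.46,"turn":0,"fingers":20},{"tx":0.79,"ty":0,"tz":-0.61,"turn":0,"fingers":20},{"tx":0.79,"ty":0,"tz":-0.61,"turn":0,"fingers":20},{"tx":0.79,"ty":0,"tz":-0.61,"turn":0,"fingers":20}]' 45
python3 go.py
```

```text
clock: 5.5
eef_pos: [747.2, 148.8, 365.8]
eef_rot: [-1.582, -0.019, 0.855]
wrist_force: [-0.4, 0.4, -1.2]
finger_gap: 37.8
t 5.5 pos [747.198 148.82  365.754] rpy [-90.63   -1.07   48.995] gap 37.81
tooly [ 0.021  0.007 -1.   ] tilt 1.2417000441645012 az 18.524776214407638 F [-0.371  0.383 -1.245] M [ 0.142 -0.061  0.023]
q [ 0.147  0.899  0.238  0.004  1.983 -2.277] Ftool [0.022 1.24  0.545]
```

The tool is starting to tip outward at the reach limit, so I'll push on.

```bash
python3 -m creep '[{"tx":0.79,"ty":0,"tz":-0.61,"turn":0,"fingers":20},{"tx":0.79,"ty":0,"tz":-0.61,"turn":0,"fingers":20},{"tx":0.79,"ty":0,"tz":-0.61,"turn":0,"fingers":20},{"tx":0.79,"ty":0,"tz":-0.61,"turn":0,"fingers":20},{"tx":0.79,"ty":0,"tz":-0.61,"turn":0,"fingers":20}]' 45
python3 go.py
```

```text
clock: 6.0
eef_pos: [783.3, 156.3, 311.3]
eef_rot: [-1.602, -0.045, 0.856]
wrist_force: [-0.7, -0.3, -1.1]
finger_gap: 37.6
t 6.0 pos [783.256 156.257 311.283] rpy [-91.791  -2.568  49.028] gap 37.6
tooly [ 0.053  0.013 -0.999] tilt 3.1304274473830147 az 14.111260483868575 F [-0.717 -0.337 -1.132] M [ 0.109 -0.052 -0.015]
q [ 0.149  0.972  0.235  0.006  1.881 -2.275] Ftool [-0.775  1.088  0.355]
```

```bash
python3 -m creep '[{"tx":0.79,"ty":-0.9,"tz":-0.61,"turn":0,"fingers":20},{"tx":0.79,"ty":-0.9,"tz":-0.61,"turn":0,"fingers":20},{"tx":0.79,"ty":-0.9,"tz":-0.61,"turn":0,"fingers":20},{"tx":0.79,"ty":-0.9,"tz":-0.61,"turn":0,"fingers":20},{"tx":0.79,"ty":-0.9,"tz":-0.61,"turn":0,"fingers":20},{"tx":0.79,"ty":-0.9,"tz":-0.61,"turn":0,"fingers":20},{"tx":0.79,"ty":-0.9,"tz":-0.61,"turn":0,"fingers":20}]' 45
python3 go.py
```

```text
clock: 6.7
eef_pos: [763.3, 152.1, 369.4]
eef_rot: [-1.622, -0.07, 0.857]
wrist_force: [0.3, -0.9, -3.0]
finger_gap: 37.7
t 6.7 pos [763.266 152.119 369.388] rpy [-92.923  -4.028  49.087] gap 37.71
tooly [ 0.084  0.02  -0.996] tilt 4.975987534291747 az 13.07285384644522 F [ 0.254 -0.895 -2.996] M [ 0.093 -0.009 -0.027]
q [ 0.147  0.897  0.235  0.007  1.923 -2.276] Ftool [-0.719  2.989 -0.626]
```

```bash
python3 -m creep '[{"tx":0.79,"ty":0.1,"tz":-0.61,"turn":0,"fingers":20},{"tx":0.79,"ty":0.1,"tz":-0.61,"turn":0,"fingers":20}]' 45
python3 go.py;  python3 -m creep '[{"tx":0.79,"ty":-1,"tz":-0.61,"turn":0,"fingers":20},{"tx":0.79,"ty":-1,"tz":-0.61,"turn":0,"fingers":20}]' 45
python3 go.py
```

```text
clock: 6.9
eef_pos: [789.7, 157.6, 334.2]
eef_rot: [-1.64, -0.094, 0.858]
wrist_force: [-0.1, -0.3, -1.3]
finger_gap: 37.9
t 6.9 pos [789.661 157.562 334.246] rpy [-93.993  -5.404  49.174] gap 37.89
tooly [ 0.114  0.026 -0.993] tilt 6.715478818587018 az 12.629350672263381 F [-0.083 -0.301 -1.328] M [ 0.033 -0.061 -0.054]
q [ 0.149  0.943  0.236  0.009  1.845 -2.274] Ftool [-0.406  1.301 -0.043]
clock: 7.1
eef_pos: [778.9, 155.3, 372.7]
eef_rot: [-1.66, -0.119, 0.86]
wrist_force: [-0.5, -0.4, 0.0]
finger_gap: 37.6
t 7.1 pos [778.905 155.304 372.709] rpy [-95.111  -6.83   49.287] gap 37.62
tooly [ 0.145  0.032 -0.989] tilt 8.522726487376026 az 12.342171170641977 F [-0.536 -0.387  0.034] M [0.073 0.043 0.012]
q [ 0.147  0.895  0.235  0.011  1.863 -2.275] Ftool [-0.634 -0.124  0.144]
```

```bash
python3 -m creep '[{"tx":0.79,"ty":0.2,"tz":-0.61,"turn":0,"fingers":20},{"tx":0.79,"ty":0.2,"tz":-0.61,"turn":0,"fingers":20}]' 45 >/dev/null
python3 go.py |head -2;  python3 -m creep '[{"tx":0.79,"ty":-0.9,"tz":-0.61,"turn":0,"fingers":20},{"tx":0.79,"ty":-0.9,"tz":-0.61,"turn":0,"fingers":20}]' 45 >/dev/null
python3 go.py |head -2;  python3 -m creep '[{"tx":0.79,"ty":0.2,"tz":-0.61,"turn":0,"fingers":20},{"tx":0.79,"ty":0.2,"tz":-0.61,"turn":0,"fingers":20}]' 45 >/dev/null
python3 go.py |head -2;  python3 -m creep '[{"tx":0.79,"ty":-0.9,"tz":-0.61,"turn":0,"fingers":20},{"tx":0.79,"ty":-0.9,"tz":-0.61,"turn":0,"fingers":20}]' 45 >/dev/null
python3 go.py
```

```text
t 7.3 pos [806.491 160.929 338.74 ] rpy [-96.384  -8.421  49.448] gap 37.74
tooly [ 0.179  0.038 -0.983] tilt 10.553398401832206 az 12.065288020716118 F [ 0.51  -0.861 -1.961] M [ 0.038  0.054 -0.035]
t 7.5 pos [796.342 158.827 376.746] rpy [-97.567  -9.895  49.634] gap 37.6
tooly [ 0.211  0.045 -0.977] tilt 12.434357184979845 az 11.9278392821384 F [-0.618 -0.153 -0.622] M [ 0.114  0.08  -0.044]
t 7.7 pos [822.095 164.102 347.744] rpy [-98.911 -11.537  49.879] gap 37.58
tooly [ 0.246  0.051 -0.968] tilt 14.540663722882762 az 11.785578547425237 F [ 0.209  0.634 -2.014] M [ 0.118  0.081 -0.002]
t 7.9 pos [809.722 161.521 388.626] rpy [-100.051  -12.924   50.119] gap 37.93
tooly [ 0.275  0.057 -0.96 ] tilt 16.319247304456056 az 11.724236634332655 F [ 0.299  0.198 -1.45 ] M [ 0.103  0.132 -0.008]
q [ 0.147  0.885  0.235  0.016  1.738 -2.273] Ftool [0.011 1.485 0.159]
```

```bash
python3 -m creep '[{"tx":0.79,"ty":0.3,"tz":-0.61,"turn":0,"fingers":20},{"tx":0.79,"ty":0.3,"tz":-0.61,"turn":0,"fingers":20}]' 45 >/dev/null
python3 go.py |head -2;  python3 -m creep '[{"tx":0.79,"ty":-0.7,"tz":-0.61,"turn":0,"fingers":20},{"tx":0.79,"ty":-0.7,"tz":-0.61,"turn":0,"fingers":20}]' 45 >/dev/null
python3 go.py |head -2;  python3 -m creep '[{"tx":0.79,"ty":0.3,"tz":-0.61,"turn":0,"fingers":20},{"tx":0.79,"ty":0.3,"tz":-0.61,"turn":0,"fingers":20}]' 45 >/dev/null
python3 go.py |head -2;  python3 -m creep '[{"tx":0.79,"ty":-0.7,"tz":-0.61,"turn":0,"fingers":20},{"tx":0.79,"ty":-0.7,"tz":-0.61,"turn":0,"fingers":20}]' 45 >/dev/null
python3 go.py
```

```text
t 8.1 pos [837.083 167.081 356.446] rpy [-101.355  -14.476   50.421] gap 37.6
tooly [ 0.308  0.063 -0.949] tilt 18.322720280560965 az 11.645386774287884 F [-0.05   0.566 -2.072] M [ 0.049  0.1   -0.011]
t 8.3 pos [826.742 164.956 394.593] rpy [-102.6    -15.94    50.747] gap 37.16
tooly [ 0.339  0.07  -0.938] tilt 20.216697847249485 az 11.603125088979542 F [-0.334 -0.192 -0.987] M [0.069 0.221 0.008]
t 8.5 pos [851.831 170.065 368.402] rpy [-104.028  -17.568   51.156] gap 37.29
tooly [ 0.372  0.076 -0.925] tilt 22.34295430504871 az 11.539280948150932 F [-0.444  1.585 -1.072] M [0.034 0.235 0.013]
t 8.7 pos [838.76 167.42 411.02] rpy [-105.319  -19.022   51.559] gap 37.98
tooly [ 0.402  0.082 -0.912] tilt 24.243969463380388 az 11.513686743002374 F [-0.252 -1.09  -1.346] M [-0.017  0.188 -0.005]
q [ 0.147  0.872  0.235  0.022  1.612 -2.273] Ftool [-1.394  1.037 -0.214]
```

```bash
python3 -m creep '[{"tx":0.79,"ty":0.3,"tz":-0.62,"turn":0,"fingers":20},{"tx":0.79,"ty":0.3,"tz":-0.62,"turn":0,"fingers":20}]' 45 >/dev/null
python3 go.py |head -2;  python3 -m creep '[{"tx":0.79,"ty":-0.7,"tz":-0.62,"turn":0,"fingers":20},{"tx":0.79,"ty":-0.7,"tz":-0.62,"turn":0,"fingers":20}]' 45 >/dev/null
python3 go.py |head -2;  python3 -m creep '[{"tx":0.79,"ty":0.3,"tz":-0.62,"turn":0,"fingers":20},{"tx":0.79,"ty":0.3,"tz":-0.62,"turn":0,"fingers":20}]' 45 >/dev/null
python3 go.py
```

```text
t 8.9 pos [862.248 171.533 389.744] rpy [-106.843  -20.677   52.071] gap 37.57
tooly [ 0.436  0.088 -0.895] tilt 26.43340953710886 az 11.461679136911853 F [-0.558  0.318 -2.243] M [-0.019  0.272 -0.029]
t 9.1 pos [846.914 167.845 433.891] rpy [-108.104  -22.019   52.529] gap 37.95
tooly [ 0.463  0.094 -0.881] tilt 28.21663238978556 az 11.439582344957183 F [-0.382 -0.234 -0.458] M [ 0.015  0.283 -0.014]
t 9.3 pos [868.853 171.747 415.811] rpy [-109.632  -23.587   53.116] gap 37.44
tooly [ 0.495  0.1   -0.863] tilt 30.324121399980605 az 11.40030657751182 F [ 0.148  0.043 -2.579] M [-0.018  0.291  0.025]
q [ 0.146  0.883  0.235  0.027  1.495 -2.275] Ftool [-0.919  2.304  0.723]
```

```bash
python3 -m creep '[{"tx":0.75,"ty":-0.7,"tz":-0.58,"turn":0,"fingers":20},{"tx":0.75,"ty":-0.7,"tz":-0.58,"turn":0,"fingers":20}]' 45 >/dev/null
python3 - <<'E'
from go import *
show()
n=-Rm(monitor.read_state())[:,1]
C=np.array([545.2,223.3,250])
# slot axis, in-plane
x=np.array([44.8,60.8,34.6]); x=x/np.linalg.norm(x)
for back in (110,):
    print(C+n*back)
    to(C+n*back+np.array([0,0,60]),x)
E
```

```text
t 9.5 pos [849.032 167.774 463.89 ] rpy [-110.853  -24.822   53.611] gap 37.67
tooly [ 0.519  0.105 -0.848] tilt 31.987985904432534 az 11.390496959043451 F [-0.163 -0.282 -0.659] M [0.022 0.292 0.023]
q [ 0.144  0.823  0.235  0.029  1.526 -2.275] Ftool [-0.571  0.445  0.131]
[488.076 211.792 343.298]
delta/200 [-0.938 -0.657  1.444]
turn/pi -0.0004336178314544966
```

The tool is now tilted 32.0° at azimuth 11.4°, which matches the collar axis, and the lug line already lies along the slot direction. Moving to above the mouth.

```bash
python3 -m creep '[{"tx":-0.12,"ty":-0.08,"tz":0.18,"turn":0,"fingers":20},{"tx":-0.24,"ty":-0.17,"tz":0.37,"turn":0,"fingers":20},{"tx":-0.36,"ty":-0.26,"tz":0.56,"turn":0,"fingers":20},{"tx":-0.48,"ty":-0.34,"tz":0.75,"turn":0,"fingers":20},{"tx":-0.6,"ty":-0.42,"tz":0.93,"turn":0,"fingers":20},{"tx":-0.63,"ty":-0.44,"tz":0.97,"turn":0,"fingers":20},{"tx":-0.63,"ty":-0.44,"tz":0.97,"turn":0,"fingers":20}]' 45 >/dev/null
python3 - <<'E'
from go import *
show()
n=np.array([-0.520,-0.103,0.848])
C=np.array([545.2,223.3,250])
x=np.array([44.8,60.8,34.6]); x=x/np.linalg.norm(x)
to(C+n*110,x); to(C+n*80,x)
E
```

```text
t 10.2 pos [603.125 197.659 426.075] rpy [-110.997  -25.004   53.725] gap 37.28
tooly [ 0.522  0.106 -0.846] tilt 32.21028546814795 az 11.484283815498033 F [ 1.93   0.427 -1.604] M [0.003 0.294 0.014]
q [ 0.276  0.097  1.357 -0.045  1.127 -2.143] Ftool [ 0.669  2.411 -0.47 ]
delta/200 [-0.431  0.057  0.564]
turn/pi -0.00026232314494139354
delta/200 [-0.432  0.207  0.564]
turn/pi -0.00026232314494139354
```

```bash
python3 -m creep '[{"tx":-0.15,"ty":0.0,"tz":0.19,"turn":0,"fingers":20},{"tx":-0.3,"ty":0.02,"tz":0.39,"turn":0,"fingers":20},{"tx":-0.43,"ty":0.06,"tz":0.56,"turn":0,"fingers":20},{"tx":-0.43,"ty":0.08,"tz":0.564,"turn":0,"fingers":20},{"tx":-0.43,"ty":0.09,"tz":0.564,"turn":0,"fingers":20}]' 45 >/dev/null
python3 - <<'E'
from go import *
from cell import optics
import cv2
show()
n=np.array([-0.520,-0.103,0.848])
C=np.array([545.2,223.3,250])
x=np.array([44.8,60.8,34.6]); x=x/np.linalg.norm(x)
to(C+n*80,x)
for k in("side","top"):
    c=optics.camera(k);np.savez(f"{k}2.npz",**c);f=c["frame"][:,:,::-1]
    f=f[170:290,200:340] if k=="side" else f[170:290,120:260]
    cv2.imwrite(f"pics/{k}2.png",cv2.resize(f,None,fx=5,fy=5,interpolation=cv2.INTER_CUBIC))
E
```

```text
t 10.7 pos [491.727 213.145 340.443] rpy [-111.121  -25.182   53.816] gap 37.74
tooly [ 0.525  0.108 -0.844] tilt 32.41778888097328 az 11.580742975092875 F [ 0.286  1.456 -2.353] M [ 0.079  0.332 -0.008]
q [ 0.392 -0.118  1.762 -0.125  0.944 -1.99 ] Ftool [0.215 2.293 1.56 ]
delta/200 [-0.009  0.128  0.004]
turn/pi -0.0001941288130524523
```

View pics/side2.png

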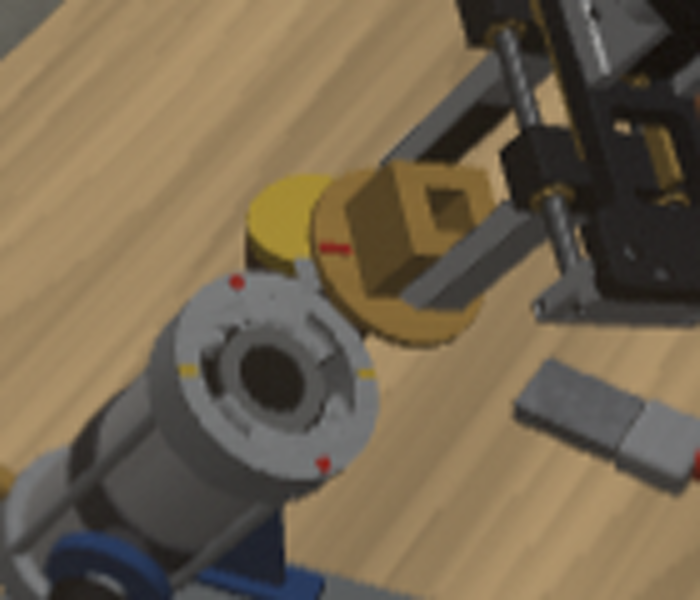

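View pics/top2.png

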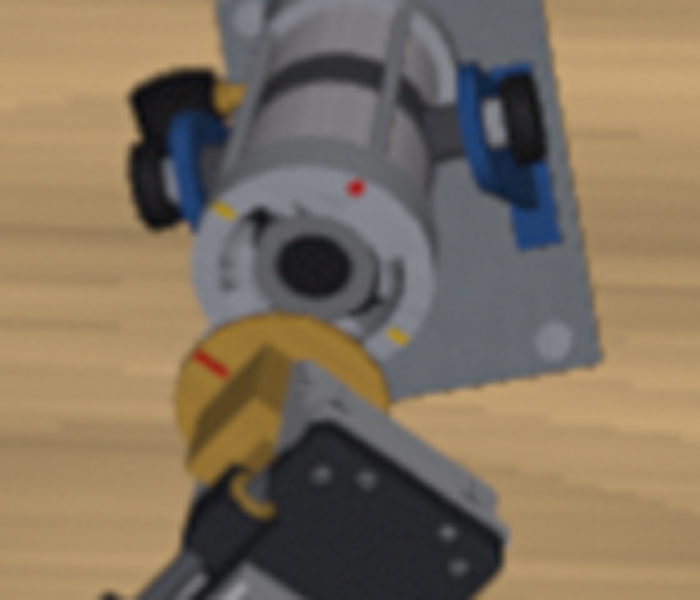

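The nozzle is held squarely above the mouth. The flange line shows in both views (side crop (335,248), top crop (210,363)), and so do three of the collar marks. I'll triangulate the line against the collar in the same pair of images.

```bash
python3 - <<'E'
from go import *
from h import *
t=load("top2.npz");s=load("side2.npz")
S=blobs(s,(260,210,275,225),"red"); T=blobs(t,(155,235,170,250),"red"); print(S,T)
p,e=tri(t,T[0][:2],s,S[0][:2]); print("red",p,e)
for nm,bt,bs in(("lockR",(185,200,198,214),(240,220,255,232)),("y1",(158,205,172,218),(230,238,244,250)),("y2",(192,230,206,246),(266,238,280,250))):
    k="red" if nm[0]=="l" else "yellow"
    a=blobs(t,bt,k);b=blobs(s,bs,k);print(nm,a,b)
    try: print(tri(t,a[0][:2],s,b[0][:2]))
    except Exception as ex: print(ex)
st=monitor.read_state();R=Rm(st)
Ct=np.array([544.45,223.7,252.45]) # triangulated centre (same bias)
print("red rel TCP in tool", R.T@(p-st["eef_pos"]))
n=np.array([-0.520,-0.103,0.848])
d=p-Ct
x=np.array([44.8,60.8,34.6]);x-=n*(x@n);x/=np.linalg.norm(x);y=np.cross(n,x)
print("red rel collar along slotx, y, n",d@x,d@y,d@n)
u=st["eef_pos"]-Ct; print("TCP rel collar(tri)",u@x,u@y,u@n, "tilt err x,y", -R[:,1]@x,-R[:,1]@y)
E
```

```text
[(np.float64(266.68260869565216), np.float64(219.15652173913043), 15)] [(np.float64(161.8050505050505), np.float64(242.4080808080808), 25)]
red [510.476 234.332 350.157] 0.6983727312059885
lockR [(np.float64(190.83790523690774), np.float64(207.0997506234414), 9)] [(np.float64(246.85116279069769), np.float64(225.84186046511627), 6)]
(array([576.81 , 204.499, 269.632]), np.float64(0.0028988425282476427))
y1 [(np.float64(164.22222222222223), np.float64(211.6888888888889), 5)] [(np.float64(237.016), np.float64(243.472), 6)]
(array([566.952, 254.166, 269.973]), np.float64(0.025069490708460335))
y2 [(np.float64(199.08415841584159), np.float64(236.8019801980198), 6), (np.float64(193.011320754717), np.float64(243.59245283018868), 13)] [(np.float64(272.9894736842105), np.float64(244.0), 3)]
(array([522.163, 193.356, 235.388]), np.float64(0.12028092250679429))
red rel TCP in tool [29.336  3.215 -0.5  ]
red rel collar along slotx, y, n 30.41596844240183 -2.0502209323719582 99.42684588596738
TCP rel collar(tri) 1.0592211240070886 -1.5025077220399574 102.43409654632312 tilt err x,y -0.007056226022509345 0.001796622987408477
```

```bash
python3 -m creep '[{"tx":0,"ty":0.12,"tz":0.009,"turn":0,"fingers":20},{"tx":0,"ty":0.24,"tz":0.009,"turn":0,"fingers":20},{"tx":0,"ty":0.32,"tz":0.009,"turn":0,"fingers":20},{"tx":0,"ty":0.33,"tz":0.009,"turn":0,"fingers":20},{"tx":0,"ty":0.33,"tz":0.009,"turn":0,"fingers":20},{"tx":0,"ty":0.33,"tz":0.009,"turn":0,"fingers":20}]' 45 >/dev/null
cat > rel.py <<'E'
from go import *
Ct=np.array([544.45,223.7,252.45]);n=np.array([-0.520,-0.103,0.848]);n/=np.linalg.norm(n)
x=np.array([44.8,60.8,34.6]);x-=n*(x@n);x/=np.linalg.norm(x);y=np.cross(n,x)
def rel():
    st=monitor.read_state();R=Rm(st);show(st);u=st["eef_pos"]-Ct
    v=np.array([R[:,0]@x,R[:,0]@y])
    print("TCP rel",np.array([u@x,u@y,u@n]),"under",u@n-27,"yaw rel slot",np.degrees(np.arctan2(v[1],v[0])),"tilt",-R[:,1]@x,-R[:,1]@y)
if __name__=="__main__": rel()
E
python3 - <<'E'
from rel import *
from h import *
from cell import optics
rel()
for k in("side","top"):
    c=optics.camera(k);np.savez(f"{k}3.npz",**c);f=c["frame"][:,:,::-1]
    f=f[190:290,200:320] if k=="side" else f[170:270,120:240]
    cv2.imwrite(f"pics/{k}3.png",cv2.resize(f,None,fx=6,fy=6,interpolation=cv2.INTER_CUBIC))
t=load("top3.npz");s=load("side3.npz")
print(blobs(t,(140,190,215,250),"red"),blobs(s,(220,210,290,272),"red"))
E
```

```text
t 11.4 pos [526.643 221.177 285.388] rpy [-111.168  -25.249   53.758] gap 37.79
tooly [ 0.526  0.107 -0.843] tilt 32.4952529801478 az 11.524239800801722 F [ 0.138  0.681 -1.457] M [-0.007  0.284  0.029]
q [ 0.378 -0.004  1.781 -0.131  0.809 -1.983] Ftool [-0.051  1.375  0.845]
TCP rel [ 2.368 -0.59  37.449] under 10.449123381354646 yaw rel slot -0.10613808626544742 tilt -0.008520847895704923 0.0028122341100736514
[(np.float64(190.83374083129584), np.float64(207.1002444987775), 9), (np.float64(166.27142857142857), np.float64(223.2032967032967), 21)] [(np.float64(248.97607655502392), np.float64(235.07177033492823), 15), (np.float64(264.29646017699116), np.float64(262.37610619469024), 5)]
```

View pics/side3.png

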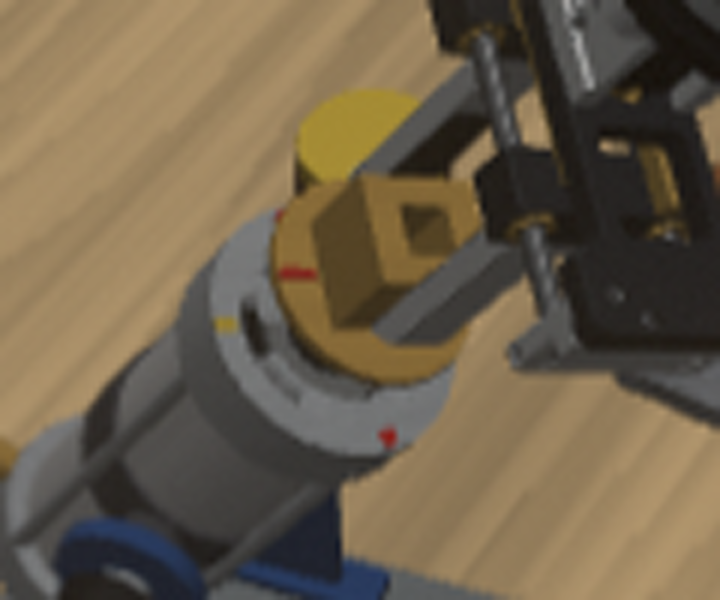

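View pics/top3.png

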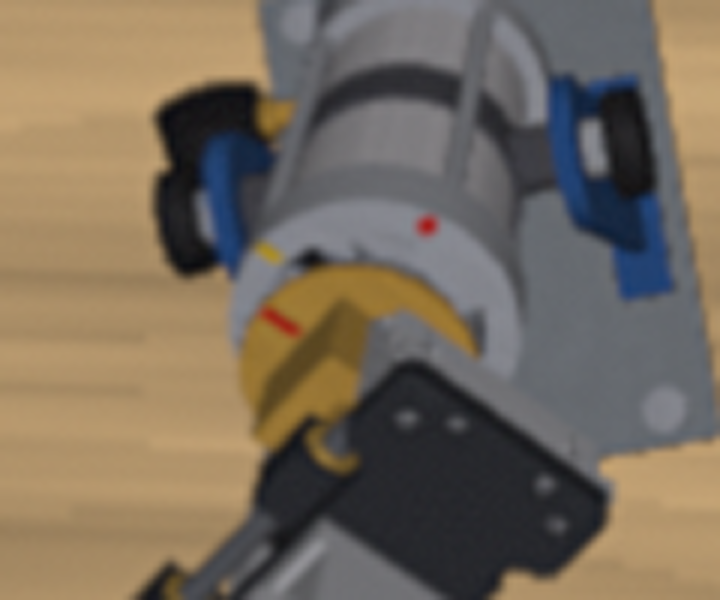

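```bash
python3 - <<'E'
from rel import *
from h import *
t=load("top3.npz");s=load("side3.npz")
p,e=tri(t,(166.27,223.2),s,(248.976,235.07))
d=p-Ct;print("red rel",d@x,d@y,d@n,e)
st=monitor.read_state();print("in tool",Rm(st).T@(p-st["eef_pos"]))
E
```

```text
red rel 32.37693234921223 -1.6757597450848545 34.40315745734377 0.5667783244251803
in tool [30.178  3.272 -1.286]
```

Relative to the collar, the nozzle sits +2.0 mm along the slot line and about −1.4 mm across it, with its underside 10.4 mm above the face. I'll correct that and ease down.

```bash
python3 -m creep '[{"tx":-0.010,"ty":0.0,"tz":0.006,"turn":0,"fingers":20},{"tx":-0.010,"ty":0.02,"tz":0.006,"turn":0,"fingers":20},{"tx":-0.010,"ty":0.04,"tz":0.006,"turn":0,"fingers":20},{"tx":-0.010,"ty":0.055,"tz":0.006,"turn":0,"fingers":20},{"tx":-0.010,"ty":0.07,"tz":0.006,"turn":0,"fingers":20},{"tx":-0.010,"ty":0.07,"tz":0.006,"turn":0,"fingers":20}]' 45 >/dev/null
python3 rel.py
```

```text
t 12.1 pos [531.938 222.029 271.526] rpy [-111.137  -25.203   53.755] gap 37.69
tooly [ 0.526  0.107 -0.844] tilt 32.44275329590249 az 11.517864045579346 F [ 0.589 -0.153 -1.996] M [-0.002  0.311  0.033]
q [ 0.376  0.019  1.79  -0.133  0.778 -1.982] Ftool [-0.646  1.978  0.158]
TCP rel [ 0.034  0.976 22.854] under -4.1464727245572135 yaw rel slot -0.09315497906367019 tilt -0.00775802063314419 0.002301158376518047
```

There is no contact force with the underside about 4 mm below the face, so the lugs are in the slots. Pushing against the spring.

```bash
python3 -m creep '[{"tx":0,"ty":0.02,"tz":0,"turn":0,"fingers":20},{"tx":0,"ty":0.04,"tz":0,"turn":0,"fingers":20},{"tx":0,"ty":0.05,"tz":0,"turn":0,"fingers":20},{"tx":0,"ty":0.06,"tz":0,"turn":0,"fingers":20},{"tx":0,"ty":0.06,"tz":0,"turn":0,"fingers":20},{"tx":0,"ty":0.06,"tz":0,"turn":0,"fingers":20}]' 45 >/dev/null
python3 - <<'E'
from rel import *
from h import *
from cell import optics
rel()
for k in("side","top"):
    c=optics.camera(k);np.savez(f"{k}4.npz",**c);f=c["frame"][:,:,::-1]
    f=f[190:290,200:320] if k=="side" else f[170:270,120:240]
    cv2.imwrite(f"pics/{k}4.png",cv2.resize(f,None,fx=6,fy=6,interpolation=cv2.INTER_CUBIC))
t=load("top4.npz");s=load("side4.npz")
a=blobs(t,(140,190,215,250),"red");b=blobs(s,(220,210,290,272),"red");print(a,b)
for i in a:
  for j in b:
    p,e=tri(t,i[:2],s,j[:2])
    if e<4:d=p-Ct;print("red rel",d@x,d@y,d@n,e)
E
```

```text
t 12.7 pos [538.34  223.381 261.836] rpy [-111.157  -25.236   53.764] gap 37.91
tooly [ 0.526  0.107 -0.844] tilt 32.47906025102592 az 11.532839699321464 F [-7.255 -1.104  5.649] M [-0.062  0.801 -0.016]
q [ 0.373  0.042  1.79  -0.135  0.754 -1.981] Ftool [-2.277 -8.702  2.207]
TCP rel [ 0.41   0.788 11.169] under -15.830855152483702 yaw rel slot -0.09708642019283817 tilt -0.00834590261679377 0.00257609628460698
[(np.float64(190.84520884520884), np.float64(207.0909090909091), 9), (np.float64(168.5721153846154), np.float64(217.21153846153845), 21)] [(np.float64(246.90829694323145), np.float64(225.89082969432314), 7), (np.float64(244.22991071428572), np.float64(241.66071428571428), 14), (np.float64(264.30357142857144), np.float64(262.375), 5)]
red rel 10.467700206062412 -39.94291641748865 -0.3639898944383061 0.14137894689206257
red rel 1.1282438615774064 -22.64208907131366 -37.65144345822269 0.0984179809977741
red rel 37.753647742724006 -17.59556642014809 41.52857789966299 0.7145411268170045
red rel 30.232059410516435 -0.2792275052947182 8.387269179528937 0.5155082771011338
```

View pics/side4.png

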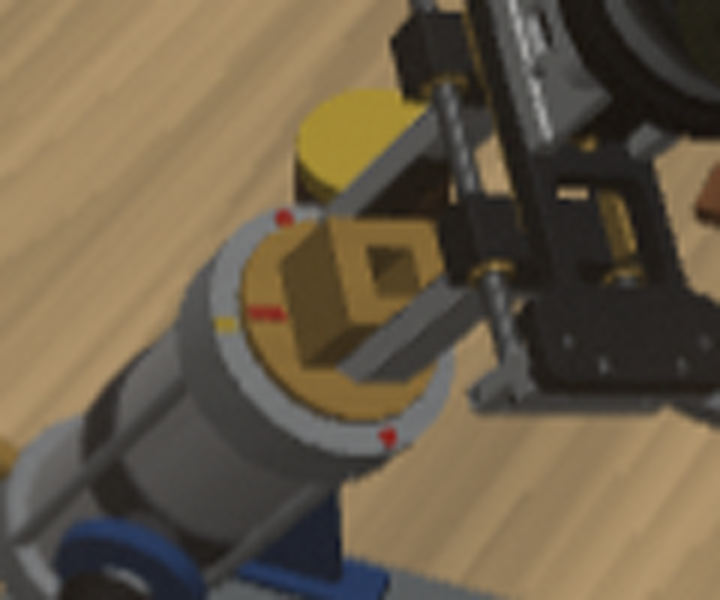

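The lug line sits beside the yellow bar at side crop (265,315). The nozzle is centred within 0.5 mm, its underside is at about −15.6 mm, and the axial force of about 11 N matches the spring. Turning it clockwise now, in two stages.

```bash
python3 -m creep '[{"tx":0,"ty":0.005,"tz":0,"turn":0.03,"fingers":20},{"tx":0,"ty":0.005,"tz":0,"turn":0.06,"fingers":20},{"tx":0,"ty":0.005,"tz":0,"turn":0.09,"fingers":20},{"tx":0,"ty":0.005,"tz":0,"turn":0.12,"fingers":20},{"tx":0,"ty":0.005,"tz":0,"turn":0.15,"fingers":20},{"tx":0,"ty":0.005,"tz":0,"turn":0.18,"fingers":20},{"tx":0,"ty":0.005,"tz":0,"turn":0.2,"fingers":20}]' 45 >/dev/null
python3 rel.py
```

```text
t 13.5 pos [539.117 223.261 261.7  ] rpy [-90.823 -32.536  13.01 ] gap 37.59
tooly [ 0.527  0.107 -0.843] tilt 32.54554083132079 az 11.480695086522577 F [-5.83  -3.573  7.431] M [-0.657  0.468 -0.31 ]
q [ 0.373  0.043  1.789 -0.135  0.753 -1.349] Ftool [-1.47  -9.72  -2.308]
TCP rel [ 0.683  0.236 10.662] under -16.33826672812152 yaw rel slot -36.296367089413934 tilt -0.00896741375744226 0.0036711898036222153
```

```bash
python3 -m creep '[{"tx":0,"ty":0,"tz":0,"turn":0.03,"fingers":20},{"tx":0,"ty":0,"tz":0,"turn":0.06,"fingers":20},{"tx":0,"ty":0,"tz":0,"turn":0.09,"fingers":20},{"tx":0,"ty":0,"tz":0,"turn":0.12,"fingers":20},{"tx":0,"ty":0,"tz":0,"turn":0.15,"fingers":20},{"tx":0,"ty":0,"tz":0,"turn":0.18,"fingers":20},{"tx":0,"ty":0,"tz":0,"turn":0.21,"fingers":20},{"tx":0,"ty":0,"tz":0,"turn":0.22,"fingers":20},{"tx":0,"ty":0,"tz":0,"turn":0.22,"fingers":20}]' 45 >/dev/null
python3 - <<'E'
from rel import *
from h import *
from cell import optics
rel()
for k in("side","top"):
    c=optics.camera(k);np.savez(f"{k}5.npz",**c);f=c["frame"][:,:,::-1]
    f=f[190:290,200:320] if k=="side" else f[170:270,120:240]
    cv2.imwrite(f"pics/{k}5.png",cv2.resize(f,None,fx=6,fy=6,interpolation=cv2.INTER_CUBIC))
E
```

```text
t 14.4 pos [539.116 222.977 261.96 ] rpy [-68.399 -24.961 -31.746] gap 37.7
tooly [ 0.527  0.107 -0.843] tilt 32.54906726879708 az 11.429718747718857 F [-6.192 -3.42   5.011] M [-0.592  0.79  -0.152]
q [ 0.372  0.043  1.789 -0.136  0.753 -0.656] Ftool [-1.028 -7.854 -3.523]
TCP rel [ 0.584 -0.039 10.912] under -16.0877192113175 yaw rel slot -75.96934501317936 tilt -0.008724081859421874 0.004087951619212715
```

View pics/side5.png

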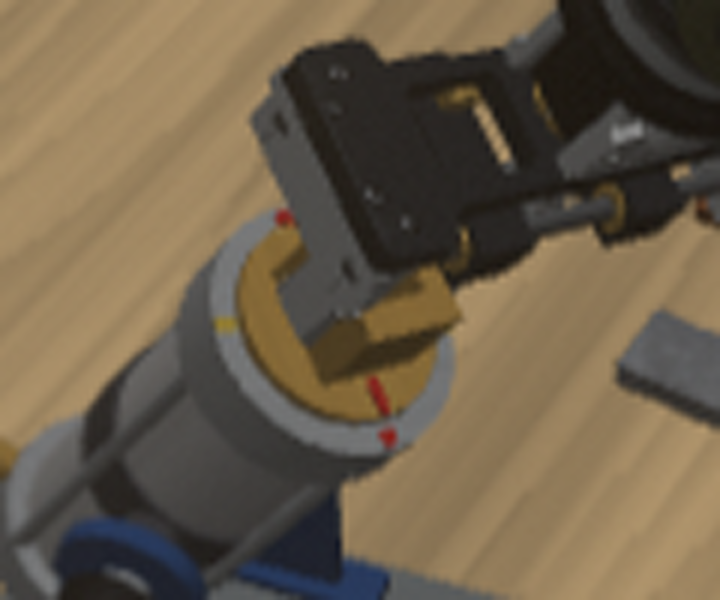

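View pics/top5.png

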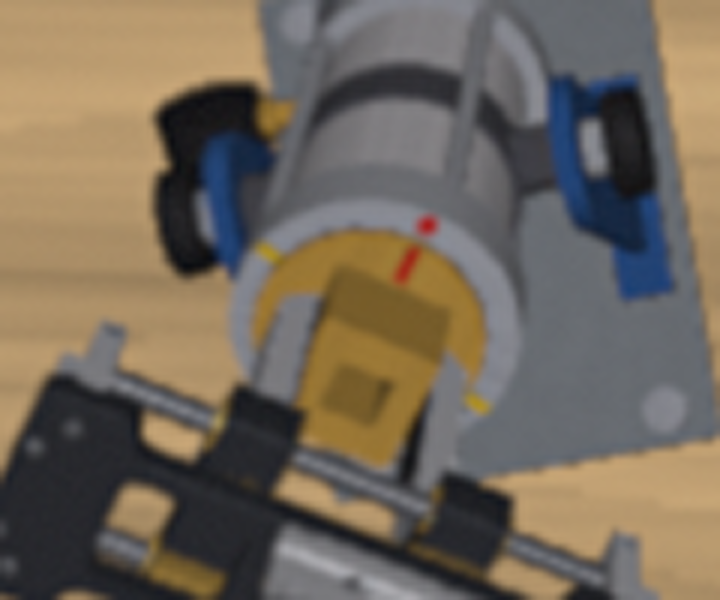

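The lug lines point straight at the red dots in both views. Easing back so the spring lifts the lugs into the recess.

```bash
python3 -m creep '[{"tx":0,"ty":-0.01,"tz":0,"turn":0,"fingers":20},{"tx":0,"ty":-0.02,"tz":0,"turn":0,"fingers":20},{"tx":0,"ty":-0.028,"tz":0,"turn":0,"fingers":20},{"tx":0,"ty":-0.028,"tz":0,"turn":0,"fingers":20},{"tx":0,"ty":-0.028,"tz":0,"turn":0,"fingers":20}]' 45 >/dev/null
python3 rel.py
```

```text
t 15.0 pos [536.12  222.394 266.809] rpy [-68.423 -24.986 -31.679] gap 37.59
tooly [ 0.527  0.107 -0.843] tilt 32.553101867936306 az 11.433950056004651 F [-7.048 -2.345  4.298] M [-0.276  0.793 -0.069]
q [ 0.374  0.032  1.789 -0.135  0.764 -0.658] Ftool [-2.504 -7.59  -3.125]
TCP rel [ 0.576 -0.019 16.641] under -10.358679501947876 yaw rel slot -75.90358402621366 tilt -0.008804108251198706 0.004099469623996532
```

```bash
python3 -m creep '[{"tx":0,"ty":-0.004,"tz":0,"turn":0,"fingers":20},{"tx":0,"ty":-0.006,"tz":0,"turn":0,"fingers":20},{"tx":0,"ty":-0.006,"tz":0,"turn":0,"fingers":20}]' 45 >/dev/null
python3 rel.py
```

```text
t 15.3 pos [535.863 222.285 267.203] rpy [-68.427 -24.987 -31.678] gap 37.78
tooly [ 0.527  0.107 -0.843] tilt 32.55195116420348 az 11.429658951890382 F [ 6.53   1.93  -4.961] M [ 0.202 -0.216  0.131]
q [ 0.374  0.031  1.789 -0.135  0.765 -0.658] Ftool [2.023 7.831 2.357]
TCP rel [ 0.523 -0.051 17.121] under -9.879441551908993 yaw rel slot -75.90194980816689 tilt -0.008763600576438298 0.004119125652161054
```

The force has reversed to a 7.8 N pull with the underside at −9.9 mm, so the lugs are seated in the recess. Releasing.

```bash
python3 -m creep '[{"tx":0,"ty":0.002,"tz":0,"turn":0,"fingers":40},{"tx":0,"ty":0.002,"tz":0,"turn":0,"fingers":45},{"tx":0,"ty":0.002,"tz":0,"turn":0,"fingers":52},{"tx":0,"ty":0.002,"tz":0,"turn":0,"fingers":60},{"tx":0,"ty":0.002,"tz":0,"turn":0,"fingers":60},{"tx":0,"ty":0.002,"tz":0,"turn":0,"fingers":60}]' 45 >/dev/null
python3 rel.py
python3 -m creep '[{"tx":0,"ty":-0.1,"tz":0,"turn":0,"fingers":60},{"tx":0,"ty":-0.3,"tz":0,"turn":0,"fingers":60},{"tx":0,"ty":-0.5,"tz":0,"turn":0,"fingers":60},{"tx":0,"ty":-0.7,"tz":0,"turn":0,"fingers":60},{"tx":0,"ty":-0.7,"tz":0,"turn":0,"fingers":60}]' 45 >/dev/null
python3 - <<'E'
from rel import *
from h import *
from cell import optics
rel()
for k in("side","top"):
    c=optics.camera(k);np.savez(f"{k}6.npz",**c);f=c["frame"][:,:,::-1]
    cv2.imwrite(f"pics/{k}6full.png",f)
    f=f[190:290,200:320] if k=="side" else f[170:270,120:240]
    cv2.imwrite(f"pics/{k}6.png",cv2.resize(f,None,fx=6,fy=6,interpolation=cv2.INTER_CUBIC))
t=load("top6.npz");s=load("side6.npz")
print(blobs(t,(140,190,215,250),"red"),blobs(s,(220,210,290,272),"red"))
E
```

```text
t 15.9 pos [536.077 222.336 266.946] rpy [-68.418 -24.993 -31.682] gap 59.92
tooly [ 0.528  0.107 -0.843] tilt 32.56126270005873 az 11.431619735063983 F [ 0.145 -0.056 -0.368] M [-0.049  0.118  0.025]
q [ 0.374  0.031  1.789 -0.135  0.764 -0.658] Ftool [-0.017  0.381 -0.12 ]
TCP rel [ 0.568 -0.075 16.786] under -10.213695878601833 yaw rel slot -75.90374379731523 tilt -0.008903550188253031 0.004203757178178234
t 16.4 pos [461.458 207.543 390.55 ] rpy [-67.977 -25.27  -31.835] gap 60.01
tooly [ 0.534  0.11  -0.838] tilt 33.03663681174471 az 11.622419761890402 F [-0.164  0.355 -0.996] M [ 0.004  0.12  -0.025]
q [ 0.41  -0.208  1.729 -0.129  1.057 -0.661] Ftool [-0.721  0.787 -0.086]
TCP rel [  1.362  -0.707 161.92 ] under 134.91994655367068 yaw rel slot -75.93287906290925 tilt -0.01658029601795922 0.00782926164670259
[(np.float64(190.83709273182959), np.float64(207.1002506265664), 9), (np.float64(187.05035128805622), np.float64(215.29391100702577), 22)] [(np.float64(246.66666666666666), np.float64(225.58333333333334), 5), (np.float64(251.40828402366864), np.float64(226.42603550295857), 6), (np.float64(264.25728155339806), np.float64(253.92233009708738), 14), (np.float64(264.29901960784315), np.float64(262.37254901960785), 5)]
```

View pics/side6.png

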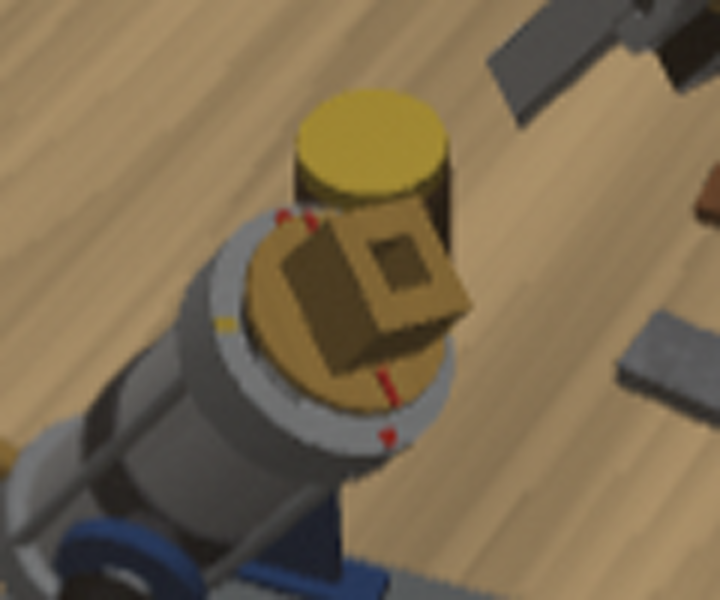

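View pics/top6full.png

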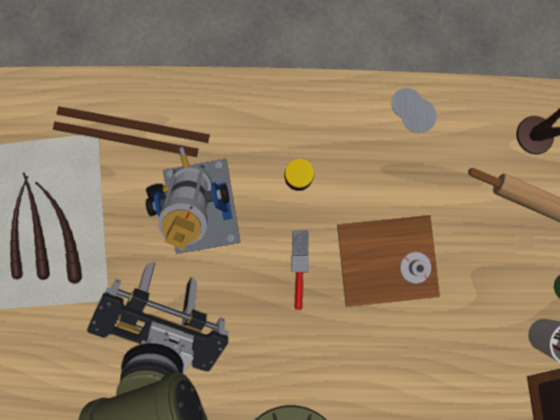

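The nozzle sits in the mouth with its lines at the dots (side crop (385,387) beside (388,437)), and the hand is clear. The jar, brush and round nozzle are where they were. A final numeric check before handing in:

```bash
python3 - <<'E'
from rel import *
from h import *
t=load("top6.npz");s=load("side6.npz")
r=np.array([576.8,204.5,269.63])-Ct;r/=np.linalg.norm(r)
cx=np.array([r@x,r@y]);print("lock dir deg",np.degrees(np.arctan2(cx[1],cx[0])))
p,e=tri(t,(187.05,215.29),s,(251.41,226.43));d=p-Ct;print("line A (side view partly hidden)",d@x,d@y,d@n,e)
# second line: side ray onto plane at flange top height 14 above face
for c,uv in((s,(264.257,253.922)),(t,(187.05,215.29))):
    o,v=ray(c,uv)
    for h in (14,):
        q=o+v*((Ct+n*h-o)@n)/(v@n)-Ct;print(h,"xy",q@x,q@y,"ang",np.degrees(np.arctan2(q@y,q@x)),"r",np.hypot(q@x,q@y))
for f0,f1,box in(("top0.npz","top6.npz",(270,150,445,315)),):
    a=load(f0)["frame"].astype(int);b=load(f1)["frame"].astype(int);x0,y0,x1,y1=box
    m=(abs(a-b).max(2)>25)[y0:y1,x0:x1];ys,xs=np.nonzero(m);print("changed px",m.sum(),xs.min()+x0,xs.max()+x0,ys.min()+y0,ys.max()+y0)
E
```

```text
lock dir deg -75.22193260164741
line A (side view partly hidden) 10.086881779245696 -30.215472862302967 16.121812555514403 1.5141044542244673
14 xy -5.586336108056328 28.309604735075613 ang 101.16276485287537 r 28.85551717381599
14 xy 8.806310480902578 -28.780204405249503 ang -72.98667581050576 r 30.09736317177964
changed px 578 354 382 251 280
```

```bash
python3 -c "
from cell import manip,monitor
print(manip.sign_off()); print(monitor.read_state()['clock'])"
```

```text
the job is handed in; nothing more can be done
None
the job is handed in; nothing more can be done
```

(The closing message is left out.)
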